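Stock the spice station and hold its lid half open

TASK

Get the spice station ready for the cook: stand the two spice jars with green caps upright in the two round holes of the wooden station, one jar in each hole and right down to the bottom, and let go of them while the lid of the bin behind the holes is still shut. Then lift the bin's lid, which has a brass bar to take hold of, to half open, 45 degrees from shut, and keep holding it there so that the cook can take out the garlic: the lid falls shut by itself, so finish while still holding it. Leave the timer, the pepper mill and the espresso cup where they stand.

Things in the scene. Friction and masses are not known exactly. Their poses are not given: they have to be found in the camera images.
- station: wooden station, fixed, 230 (x, depth) x 150 (y, width) x 113 mm, lid shut. Origin: centre of its underside, on the worktop; x points away from the robot at yaw 0, y to the left. Front part (x -115 to -15 mm): block 60 mm high with two round upright holes side by side at x -78, y 40 and -40 mm. Back part (x -15 to 115): pale bin 100 mm high under a darker hinged lid, a garlic bulb inside
- bore_left (a point): centre of the mouth of the left hole (y 40), level with the block's top (60 mm above the worktop); axes as the station's. Both holes are 54 mm across and 45 mm deep (floor 15 mm above the worktop), with a 3 mm chamfer at the mouth
- bore_right (a point): centre of the mouth of the right hole (y -40), level with the block's top; axes as the station's
- seat_left (a point): where the centre of a jar lies when fully seated in the left hole (68 mm above the worktop)
- seat_right (a point): where the centre of a jar lies when fully seated in the right hole (68 mm above the worktop)
- spice_a_mid (a point): centre (half-way up, 53 mm above its foot) of a round spice jar with green cap, about 45 mm across, 106 mm high, about 0.11 kg, loose; z points to its cap. The two jars look the same and either may go in either hole. A seated jar stands 61 mm out of the block
- spice_b_mid (a point): the same for the other spice jar
- lid (a joint): angle of the bin's lid: 0 shut (level), grows as its front edge (nearest the robot) is lifted, 1.4 rad at most; half open is 0.785. It weighs 0.3 kg and falls shut at any angle below 1.4 rad unless held
- lid_hinge (a point): middle of the lid's hinge line, on the far top edge of the bin, 100 mm above the worktop; the hinge line is the station's y axis direction. Axes as the station's
- lid_handle (a point): middle of the round brass bar that lifts the lid: 12 mm thick, 90 mm long, parallel to the hinge line, a post 40 mm to either side. Lid shut: 140 mm in front of (station -x) and 47 mm above the hinge line, 34 mm above the lid's top and 8 mm in front of its front edge. Rigid with the lid, it goes round the hinge line in an arc. Axes turn with the lid; y is the bar's axis
- cabinet_corner (a point): fixed: lower front left corner of the wall cabinet that hangs over the back right of the worktop, 470 mm above it. The cabinet's front runs from here to the right and away (15 degrees off -y, towards +x), its side runs back; knobs stand out about 45 mm from its front. A tall fridge column's nearest upright edge stands 290 mm nearer the robot (-x) and 235 mm to the right (-y) of this point
- timer: white kitchen timer, 63 mm across, 55 mm high, loose, bystander; origin under its centre
- pepper_mill: dark wooden pepper mill, 58 mm across, 165 mm high, loose, bystander; origin under its centre
- espresso: grey espresso cup, 63 x 86 x 52 mm, loose, bystander; origin under its centre

How it is judged:
By the outcome, as a careful person would: the job done as asked, in the order asked, and still so for the second after the job is handed in, while the arm keeps its last pose, push and grip.
It also fails if it takes over 58 s, if anything falls off the work surface, if the arm or the gripper's body presses on something with over 40 N, if the wrist force passes 120 N, or if a joint passes its speed limit or range.

ROBOT

A 7-joint arm with a two-finger parallel gripper is mounted at the origin on a cart in front of the work surface, level with it; the furniture and walls round the work are solid. World frame = base frame: x ahead of the robot, y to its left, z up, the work surface at z = 0. Lengths are in mm, angles in rad, forces in N, time in s.
With the tool pointing down it reaches from about 425 to 1025 mm from the base axis. Payload 9.4 kg.
Tool frame: the origin (TCP) lies between the finger pads; the fingertips stand 17 mm ahead of it and the grasp point (between the pads) lies 2 mm behind it (bot.nose_length is the distance from the TCP to the fingertips, in mm); z points along the fingers, y is the line along which they close (so a half turn about z gives the same grasp; the last joint's range is limited). The gripper opens to 93 mm and grips with 3 to 60 N. Pads are 15 mm wide; open, the fingers measure 128 mm over their backs; the gripper's body (75 mm by 188 mm) begins 65 mm behind the grasp point.
Start: joints at [-1.34, 0.599, -0.003, 1.599, 0.002, 0.943, -0.08], TCP at [219.652, 690.925, 235.618] pointing down, gripper open.
Joint ranges: [-2.57, 2.57], [-0.35, 1.97], [-1.29, 1.29], [0.11, 2.56], [-1.05, 4.19], [0.11, 1.86], [-2.63, 2.63]. Speed limits (rad/s): [2.22, 2.22, 3.01, 3.01, 3.14, 3.14, 3.14].

INTERFACE

Orientations are given as a rotation vector (axis times angle).
In Python, from workcell import sensors, imaging, order, bot gives the robot as it stands.
- The arm moves only by the tool servo_tool, never from a script. Its argument "increments" is a list of rows, each an object of numbers: "x", "y", "z": the shift along the tool's x, y, z scaled (see below); "twist": the turn about the tool's z scaled (see below). A call has 1 to 10 rows; each row is the pose to reach, as a shift and turn from the pose commanded when the call began, along the tool's axes at that moment; what a row does not reach only later rows make up. The controller multiplies each number of a shift by 0.4 m and each number of a turn by 30 degrees. A row lasts 1/10 s, in which the tool goes at most 50 mm and 8.59 degrees, less where a joint would pass 70% of its speed; a pose out of reach is approached as far as the arm can. A call with a number of a shift or a turn outside -1 to 1 is refused whole. A call with a gripper value outside its range is refused whole. "grip" is the finger opening in mm, from 0 to 93, set as the call begins (left out, the last holds). The fingers move at their own pace and stop on an object; the grip force is fixed at half the most. Time passes only in rows, so rows that repeat a pose let the fingers close. It gives the time, the measured TCP pose, the force, the opening and the grip force at its end, in the units of the state.
- sensors.read_state(): the state, without advancing time (a new reading comes with each control period).
- imaging.read_camera(name): name is "side" or "top" or "wrist"; returns the picture (480x640x3 uint8, red, green, blue); there is no depth.
- imaging.camera_model(name): a dict with "fov_y" (degrees; the focal length in pixels is half the picture's height over the tangent of half this angle, whatever the lens; pixels are square), "cx", "cy" (the principal point, pixels), "distortion" ([k1, k2, p1, p2, k3] as OpenCV has them; the pictures are not rectified), "view" (4x4, takes a point from world to camera coordinates). Camera axes: x right, y down, z forward; pixel columns grow to the right and rows downward; lengths in mm; the calibration is good to about 2 mm. A picture is of the moment at which its call begins: read the wrist's pose just before it. camera_model takes no time and is no camera call; for the wrist camera it gives the pose at the moment of the call.
- order.close_job(): hands the job in; it is judged then, once.
The state is a dict: "clock": time; "joints": joint angles; "joint_vel": joint speeds; "tau": joint torques, N m; "position": TCP position; "tool_rot": TCP orientation; "contact_force": force on the tool from outside, world axes, zero at the start; "wrist_torque": the same for the moment, N m; "finger_gap": finger opening in mm; "gripper_force": force on a finger pad.
Only numpy, scipy, OpenCV 4.12 (cv2) and the standard library are available. Lean on these libraries where they do the work, as an engineer would, in place of code of your own. Each camera call takes 0.05 s, during which the arm holds its last target. There are 200 camera calls.

## Working session

There is one attempt and no reset: what is moved stays moved. The work goes in short steps, Python scripts to look and compute and a tool call to move; the robot and the scene stay as the last step left them, time stands still between calls to the robot, and variables do not carry over. Pictures are saved under pics/ and viewed, at most 15 in all, crops included, and the job is handed in when it is done.

Besides the shell and the picture viewer there is one more tool, called after "Emit:" by a JSON object that holds its "fn" and its "kwargs", one argument or row to a line. servo_tool: Moves the arm, as the interface text tells. Shifts and turns lie within -1 to 1; 1 stands for 0.4 m of shift or 30 degrees of turn. Its arguments: {"type":"object","properties":{"increments":{"type":"array"},"grip":{"type":"number"}},"required":["increments"]}

```bash
ls; mkdir -p pics
cat > h.py <<'E'
import numpy as np, cv2
from workcell import sensors, imaging, order, bot
from scipy.spatial.transform import Rotation as R
def K(m):
    f=240/np.tan(np.radians(m["fov_y"])/2)
    return np.array([[f,0,m["cx"]],[0,f,m["cy"]],[0,0,1.]])
def ray(m,uv):
    V=np.array(m["view"]); p=cv2.undistortPoints(np.array([[uv]],float),K(m),np.array(m["distortion"],float))[0,0]
    return -V[:3,:3].T@V[:3,3], V[:3,:3].T@np.array([p[0],p[1],1])
def onplane(m,uv,z):
    c,d=ray(m,uv); return c+d*(z-c[2])/d[2]
def tri(*mu):
    A=np.zeros((3,3));b=np.zeros(3);L=[]
    for m,uv in mu:
        c,d=ray(m,uv);d=d/np.linalg.norm(d);P=np.eye(3)-np.outer(d,d);A+=P;b+=P@c;L.append((c,P))
    x=np.linalg.solve(A,b);return x,[np.linalg.norm(P@(x-c)) for c,P in L]
def proj(m,pts):
    V=np.array(m["view"]);return cv2.projectPoints(np.array(pts,float).reshape(-1,1,3),cv2.Rodrigues(V[:3,:3])[0],V[:3,3],K(m),np.array(m["distortion"],float))[0][:,0]
def snap(n,f):
    m=imaging.camera_model(n);i=imaging.read_camera(n);cv2.imwrite("pics/"+f,i[:,:,::-1]);return m,i
E
python3 - <<'E'
from h import *
for n in("top","side","wrist"):
    m,i=snap(n,n+"0.png"); V=np.array(m["view"]);print(n,m["fov_y"],-V[:3,:3].T@V[:3,3],V[2,:3])
s=sensors.read_state();print(s)
E
```

```text
pics
top 57.767649281802356 [ 419.0508742    19.01832119 1159.66587823] [ 0.13598119 -0.00497847 -0.99069891]
side 46.3549456010803 [-662.93642907  756.99388253  904.18337198] [ 0.77515522 -0.47159656 -0.42039394]
wrist 69.51367251642152 [151.93089744 711.38960078 383.37624716] [ 0.24300547 -0.07722401 -0.96694612]
{'clock': 0.15, 'joints': array([-1.3396919 ,  0.59993302, -0.00253295,  1.59991541,  0.00180669,
        0.94289444, -0.07979456]), 'joint_vel': array([-0.00038986, -0.00288479,  0.00022939, -0.00214732, -0.00021788,
       -0.00127635, -0.00121055]), 'tau': array([ 2.60673369e-03, -7.65585566e+01,  1.49889361e+00, -2.52561343e+01,
       -5.22994576e-02,  1.48677465e-02,  9.78459161e-05]), 'position': array([219.56432267, 690.60784545, 234.97548308]), 'tool_rot': array([-4.81491537e-01, -3.10442043e+00,  1.80183038e-03]), 'contact_force': array([ 0.48159078, -0.90768851,  0.09113528]), 'wrist_torque': array([ 0.06816716,  0.01082039, -0.05896248]), 'gripper_force': 0.0, 'finger_gap': 93.02337143036462}
```

View pics/top0.png

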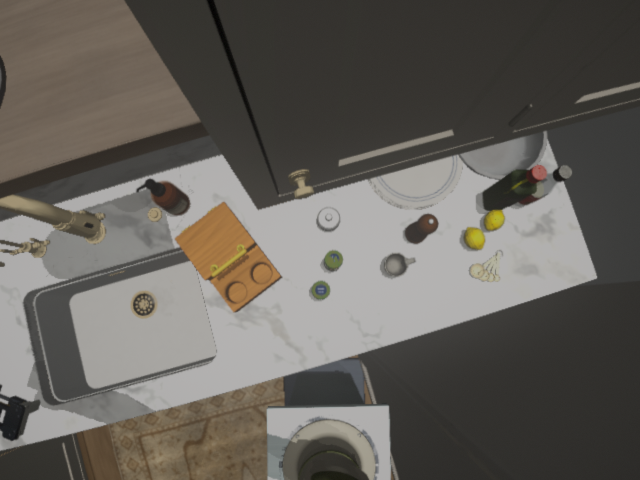

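View pics/side0.png

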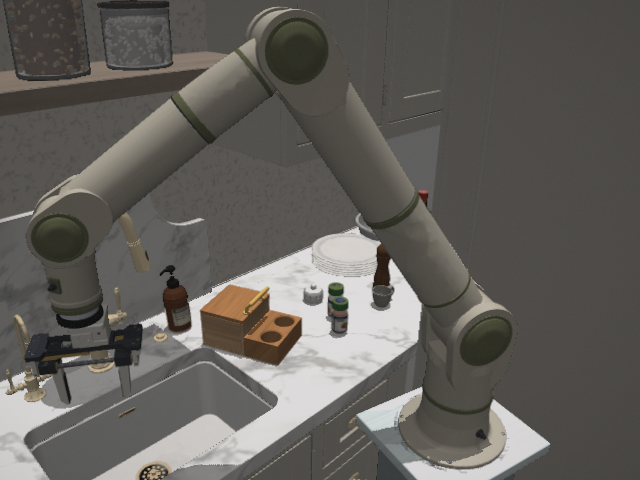

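The top view shows the holes at (237,291) and (262,272), the bar at about (228,261), and green caps at (333,261) and (320,290). The side view shows both jars upright. Next I'll measure.

Run:
```python
from h import *
mt=imaging.camera_model("top");ms=imaging.camera_model("side")
t=cv2.imread("pics/top0.png");s=cv2.imread("pics/side0.png")
def comps(img,lo,hi,roi,nm,mina=15):
    h=cv2.cvtColor(img,cv2.COLOR_BGR2HSV);k=cv2.inRange(h,lo,hi);z=np.zeros_like(k);x0,y0,x1,y1=roi;z[y0:y1,x0:x1]=k[y0:y1,x0:x1]
    n,l,st,c=cv2.connectedComponentsWithStats(z)
    for i in range(1,n):
        if st[i,4]>=mina: print(nm,st[i],c[i].round(1))
comps(t,(35,80,20),(90,255,255),(290,230,370,320),"green top")
comps(s,(35,80,20),(90,255,255),(310,260,370,340),"green side")
comps(t,(20,150,120),(35,255,255),(190,220,270,300),"bar top")
comps(s,(18,140,110),(35,255,255),(230,270,290,330),"bar side")
for a in((333,261),(320,290)): print(onplane(mt,a,106))
for a in((237,291),(262,272)): print(onplane(mt,a,60))
for a in((211,279),(245,246)): print("bar",onplane(mt,a,147))
for n,a,z in(("timer",(329,218),30),("mill",(414,236),0),("cup",(395,264),40),("corner",(258,207),470)): print(n,onplane(mt,a,z))
a=cv2.resize(t[195:325,160:450],None,fx=2.7,fy=2.7,interpolation=cv2.INTER_CUBIC);b=cv2.resize(s[245:375,190:410],None,fx=1.9,fy=1.9,interpolation=cv2.INTER_CUBIC)
b=cv2.copyMakeBorder(b,0,0,0,a.shape[1]-b.shape[1],0);cv2.imwrite("pics/z.png",np.vstack([a,b]))
```

```text
green top [325 251  17  17 142] [333.1 260.2]
green top [312 282  17  17  91] [320.2 289.9]
green side [329 284  14  12 127] [335.4 289.9]
green side [332 298  15  13 118] [339.3 305.2]
bar top [210 246  36  31 263] [227.2 261.9]
bar side [245 287  23  21  87] [256.8 297.2]
[518.82999018 -20.73377935 106.        ]
[449.23602601  12.30984374 106.        ]
[451.80855211 221.50646291  60.        ]
[498.70861616 157.95960786  60.        ]
bar [478.10242051 266.77144899 147.        ]
bar [554.35511768 186.90239056 147.        ]
timer [640.2675855  -15.83686059  30.        ]
mill [ 592.29804871 -246.1421547     0.        ]
cup [ 513.95899379 -183.71577711   40.        ]
corner [574.60044627 112.44025207 470.        ]
```

View pics/z.png

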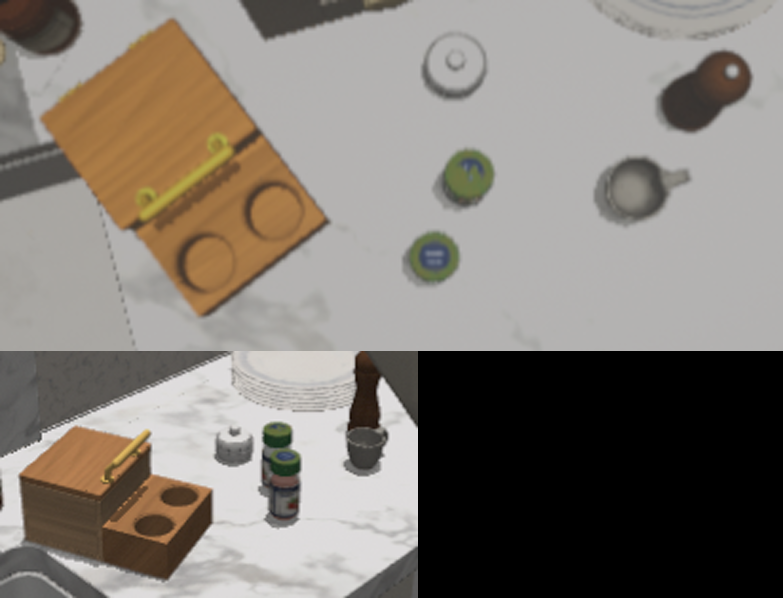

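The zoom shows both jars upright with green caps, the lid shut and the holes clear. The measured hole spacing is 79 mm (80 expected) and the station yaw is about 36.5°. I'll move over the near jar.

Emit:
{"fn": "servo_tool", "kwargs": {
  "increments": [
    {"x":-0.07,"y":-0.09},
    {"x":-0.14,"y":-0.19},
    {"x":-0.21,"y":-0.28},
    {"x":-0.28,"y":-0.38},
    {"x":-0.35,"y":-0.48},
    {"x":-0.42,"y":-0.57},
    {"x":-0.48,"y":-0.66},
    {"x":-0.53,"y":-0.72},
    {"x":-0.53,"y":-0.72}
  ]
}}

```text
invalid input at $.increments[0]: expected keys x, y, z, twist
```

Emit:
{"fn": "servo_tool", "kwargs": {
  "increments": [
    {"x":-0.07,"y":-0.09},
    {"x":-0.14,"y":-0.19},
    {"x":-0.21,"y":-0.28},
    {"x":-0.28,"y":-0.38},
    {"x":-0.35,"y":-0.48},
    {"x":-0.42,"y":-0.57},
    {"x":-0.48,"y":-0.66},
    {"x":-0.53,"y":-0.72},
    {"x":-0.53,"y":-0.72}
  ]
}}

```text
invalid input at $.increments[0]: expected keys x, y, z, twist
```

Emit:
{"fn": "servo_tool", "kwargs": {
  "increments": [
    {"x":-0.27,"y":-0.36,"z":0,"twist":0},
    {"x":-0.27,"y":-0.36,"z":0,"twist":0},
    {"x":-0.27,"y":-0.36,"z":0,"twist":0},
    {"x":-0.27,"y":-0.36,"z":0,"twist":0},
    {"x":-0.53,"y":-0.72,"z":0,"twist":0},
    {"x":-0.53,"y":-0.72,"z":0,"twist":0},
    {"x":-0.53,"y":-0.72,"z":0,"twist":0},
    {"x":-0.53,"y":-0.72,"z":0,"twist":0},
    {"x":-0.53,"y":-0.72,"z":0,"twist":0}
  ]
}}

```text
clock: 1.05
position: [335.7, 348.0, 235.8]
tool_rot: [0.49, 3.103, -0.003]
contact_force: [-0.5, 0.8, 0.3]
finger_gap: 93.2
gripper_force: 0.0
```

Emit:
{"fn": "servo_tool", "kwargs": {
  "increments": [
    {"x":-0.53,"y":-0.72,"z":0,"twist":0},
    {"x":-0.53,"y":-0.72,"z":0,"twist":0},
    {"x":-0.53,"y":-0.72,"z":0,"twist":0},
    {"x":-0.53,"y":-0.72,"z":0,"twist":0},
    {"x":-0.53,"y":-0.72,"z":0,"twist":0},
    {"x":-0.53,"y":-0.72,"z":0,"twist":0},
    {"x":-0.53,"y":-0.72,"z":0,"twist":0},
    {"x":-0.53,"y":-0.72,"z":0,"twist":0},
    {"x":-0.53,"y":-0.72,"z":0,"twist":0}
  ]
}}

```text
clock: 1.95
position: [449.8, 12.8, 235.5]
tool_rot: [0.486, 3.104, -0.0]
contact_force: [-1.1, 0.2, -0.6]
finger_gap: 92.8
gripper_force: 0.0
```

```bash
cat >> h.py <<'E'
def go(x,y,z,ang=None):
    s=sensors.read_state();M=R.from_rotvec(s["tool_rot"]).as_matrix()
    d=M.T@(np.array([x,y,z])-s["position"])/400
    tw=0
    if ang is not None:
        a=M.T@np.array([np.cos(np.radians(ang)),np.sin(np.radians(ang)),0]); t=np.degrees(np.arctan2(-a[0],a[1])); t=(t+90)%180-90; tw=t/30
    print("units",d.round(3),"twist",round(tw,3),"pos",s["position"].round(1),"yaw",np.degrees(np.arctan2(M[1,1],M[0,1])).round(1),"j7",s["joints"][6].round(2))
def green(i,m,z,mina=40):
    h=cv2.cvtColor(i,cv2.COLOR_RGB2HSV);k=cv2.inRange(h,(35,80,20),(90,255,255));k=cv2.morphologyEx(k,cv2.MORPH_CLOSE,np.ones((5,5)))
    for c in cv2.findContours(k,cv2.RETR_EXTERNAL,cv2.CHAIN_APPROX_NONE)[0]:
        if cv2.contourArea(c)>mina:
            (u,v),r=cv2.minEnclosingCircle(c);print("green",round(u),round(v),round(r),onplane(m,(u,v),z).round(1))
E
python3 - <<'E'
from h import *
m,i=snap("wrist","w1.png");green(i,m,106)
print("predict A,B tops",proj(m,[[449.2,12.3,106],[518.8,-20.7,106],[449.2,12.3,0]]))
go(449.5,12.5,79)
E
```

```text
green 310 319 26 [518.3 -18.4 106. ]
green 320 235 27 [447.8  12.8 106. ]
predict A,B tops [[319.4866251  236.96251415]
 [308.02119756 320.6058548 ]
 [319.43642612 213.88081604]]
units [-0.002 -0.004  0.391] twist 0 pos [449.4  14.3 235.5] yaw 72.3 j7 1.16
```

View pics/w1.png

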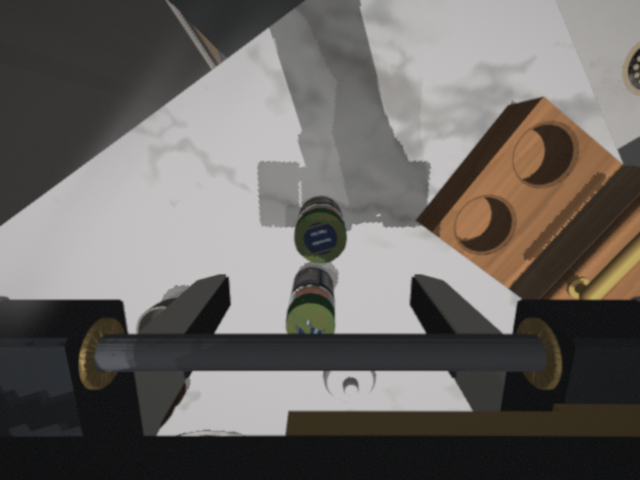

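The wrist view shows jar A at (320,235), jar B at (310,319), and the hole mouths at about (485,224) and (544,155). All of these agree with the top view. I'll descend on A and grip.

Emit:
{"fn": "servo_tool", "kwargs": {
  "increments": [
    {"x":0,"y":-0.003,"z":0.1,"twist":0},
    {"x":0,"y":-0.003,"z":0.2,"twist":0},
    {"x":0,"y":-0.003,"z":0.3,"twist":0},
    {"x":0,"y":-0.003,"z":0.36,"twist":0},
    {"x":0,"y":-0.003,"z":0.39,"twist":0},
    {"x":0,"y":-0.003,"z":0.39,"twist":0},
    {"x":0,"y":-0.003,"z":0.39,"twist":0}
  ]
}}

```text
clock: 2.7
position: [448.7, 14.1, 79.7]
tool_rot: [-0.478, -3.104, -0.001]
contact_force: [0.5, 0.2, 0.5]
finger_gap: 92.9
gripper_force: 0.0
```

Emit:
{"fn": "servo_tool", "kwargs": {
  "increments": [
    {"x":0,"y":0,"z":0,"twist":0},
    {"x":0,"y":0,"z":0,"twist":0},
    {"x":0,"y":0,"z":0,"twist":0},
    {"x":0,"y":0,"z":0,"twist":0},
    {"x":0,"y":0,"z":0,"twist":0},
    {"x":0,"y":0,"z":0,"twist":0},
    {"x":0,"y":0,"z":0,"twist":0},
    {"x":0,"y":0,"z":0,"twist":0}
  ],
  "grip": 30
}}

```text
clock: 3.5
position: [449.0, 12.4, 79.7]
tool_rot: [0.482, 3.104, 0.0]
contact_force: [0.7, 1.4, 1.7]
finger_gap: 45.5
gripper_force: 30.0
```

Run:
```python
from h import *
# hole mouths from the earlier wrist picture: pose then was 449.4,14.3,235.5; rebuild its view by translation
m=imaging.camera_model("wrist");V=np.array(m["view"]);s=sensors.read_state()
d=np.array([449.4,13.5,235.5])-s["position"];c=-V[:3,:3].T@V[:3,3]+d;V[:3,3]=-V[:3,:3]@c;m["view"]=V
i=cv2.imread("pics/w1.png");g=cv2.cvtColor(i,cv2.COLOR_BGR2HSV)
for uv in((485,224.5),(544.5,155)):print(onplane(m,uv,60).round(1))
mt=imaging.camera_model("top")
for uv in((236.7,292),(261.5,273)):print("top",onplane(mt,uv,60).round(1))
print(s["finger_gap"],s["gripper_force"],s["position"])
```

```text
[496.1 164.1  60. ]
[448.6 227.3  60. ]
top [449.3 222.3  60. ]
top [496.2 159.2  60. ]
45.45553222866353 29.985164450481534 [448.98848871  12.43342948  79.67172785]
```

The jar is gripped at a 45.5 mm gap. The cameras disagree by about 5 mm on the holes, so I'll lift and look at the station again from nearer.

Emit:
{"fn": "servo_tool", "kwargs": {
  "increments": [
    {"x":0,"y":0,"z":-0.05,"twist":0},
    {"x":0,"y":0,"z":-0.13,"twist":0},
    {"x":0,"y":0,"z":-0.25,"twist":0},
    {"x":0,"y":0,"z":-0.35,"twist":0},
    {"x":0,"y":0,"z":-0.35,"twist":0}
  ]
}}

```text
clock: 4.0
position: [450.8, 12.4, 223.8]
tool_rot: [0.481, 3.097, 0.004]
contact_force: [0.5, -0.4, -2.6]
finger_gap: 44.8
gripper_force: 30.0
```

```bash
python3 -c "
from h import *
go(486,74,220,126.5)"
```

```text
units [-0.037  0.173  0.01 ] twist -1.805 pos [450.8  12.4 223.8] yaw 72.3 j7 1.17
```

Emit:
{"fn": "servo_tool", "kwargs": {
  "increments": [
    {"x":-0.02,"y":0.09,"z":0,"twist":-0.28},
    {"x":-0.04,"y":0.17,"z":0,"twist":-0.56},
    {"x":-0.04,"y":0.17,"z":0,"twist":-0.84},
    {"x":-0.04,"y":0.17,"z":0,"twist":-1},
    {"x":-0.04,"y":0.17,"z":0,"twist":-1}
  ]
}}

```text
clock: 4.5
position: [484.1, 72.3, 218.4]
tool_rot: [0.34, -3.121, -0.0]
contact_force: [-0.1, 0.1, -0.8]
finger_gap: 45.1
gripper_force: 30.0
```

Emit:
{"fn": "servo_tool", "kwargs": {
  "increments": [
    {"x":0,"y":0,"z":0.01,"twist":-0.28},
    {"x":0,"y":0,"z":0.01,"twist":-0.56},
    {"x":0,"y":0,"z":0.01,"twist":-0.8},
    {"x":0,"y":0,"z":0.01,"twist":-0.8},
    {"x":0,"y":0,"z":0.01,"twist":-0.8},
    {"x":0,"y":0,"z":0.01,"twist":-0.8}
  ]
}}

```text
clock: 5.1
position: [484.6, 72.2, 215.4]
tool_rot: [0.974, -2.986, -0.0]
contact_force: [0.5, -1.0, -0.2]
finger_gap: 45.0
gripper_force: 30.0
```

Run:
```python
from h import *
m,i=snap("wrist","w2.png")
print(proj(m,[[449.3,222.3,60],[496.2,159.2,60]]))
go(449.3,222.3,200,126.5)
m,i=snap("side","s2.png")
```

```text
[[469.90908541 292.62790281]
 [386.63944218 293.21057919]]
units [-0.15   0.355  0.039] twist -0.01 pos [484.6  72.3 215.5] yaw 126.2 j7 1.84
```

View pics/w2.png

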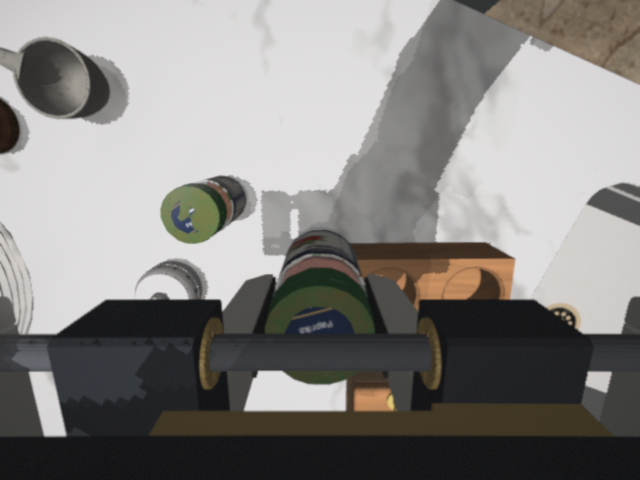

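Run:
```python
from h import *
mt=imaging.camera_model("top");ms=imaging.camera_model("side");mw=imaging.camera_model("wrist")
print("side z60",onplane(ms,(271.6,336),60).round(1),onplane(ms,(284.7,320.8),60).round(1))
s=cv2.imread("pics/side0.png");t=cv2.imread("pics/top0.png");w=cv2.imread("pics/w2.png")
print("wrist corner FL",onplane(mw,(514,258),60).round(1))
yaw=np.radians(36.5);X=np.array([np.cos(yaw),np.sin(yaw)]);Y=np.array([-X[1],X[0]])
O=np.array([472.8,190.8])+78*X
for n,p in(("FL",(-115,75)),("L near rim",(-105,40)),("FR",(-115,-75))):
    q=O+p[0]*X+p[1]*Y;print(n,q.round(1),"w",proj(mw,[[*q,60]])[0].round(1),"top",proj(mt,[[*q,60]])[0].round(1),"side",proj(ms,[[*q,60]])[0].round(1))
a=cv2.resize(w[235:305,360:525],None,fx=4.5,fy=4.5,interpolation=cv2.INTER_CUBIC)[:, :740]
b=cv2.resize(s[300:365,235:310],None,fx=4.5,fy=4.5,interpolation=cv2.INTER_CUBIC);c=cv2.resize(t[245:315,205:285],None,fx=4.5,fy=4.5,interpolation=cv2.INTER_CUBIC)
H=max(b.shape[0],c.shape[0]);f=lambda x:cv2.copyMakeBorder(x,0,H-x.shape[0],0,0,0)
r=np.hstack([f(b),f(c)]);r=cv2.copyMakeBorder(r,0,0,0,max(0,a.shape[1]-r.shape[1]),0);a=cv2.copyMakeBorder(a,0,0,0,r.shape[1]-a.shape[1],0)
o=np.vstack([a,r])[:600];cv2.imwrite("pics/z2.png",o);print(o.shape,a.shape,b.shape)
```

```text
side z60 [446.  226.2  60. ] [493.5 162.6  60. ]
wrist corner FL [399.8 231.7  60. ]
FL [398.4 229.1] w [513.  255.2] top [234.  312.4] side [278.9 345.6]
L near rim [427.3 206.9] w [473.5 265.7] top [242.8 300.7] side [281.4 337.5]
FR [487.7 108.5] w [349.4 255.9] top [281.5 276. ] side [303.  316.6]
(600, 740, 3) (315, 740, 3) (292, 338, 3)
```

View pics/z2.png

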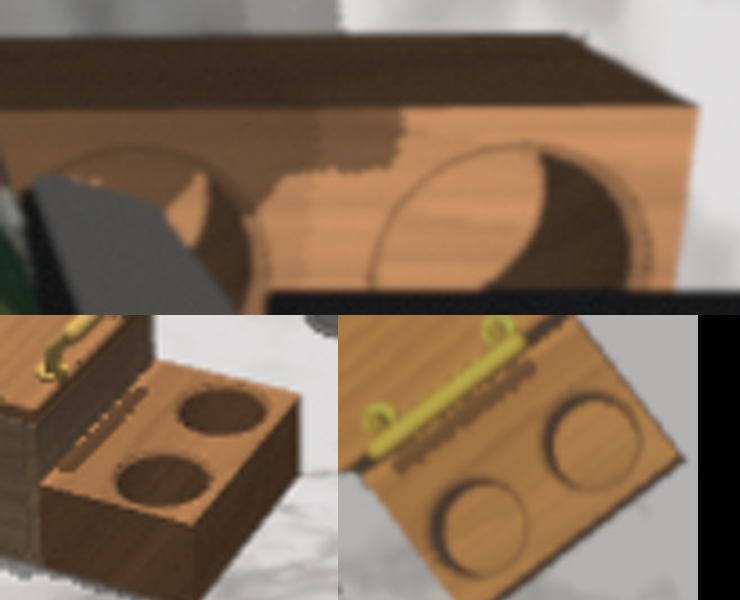

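Run:
```python
from h import *
mt=imaging.camera_model("top");ms=imaging.camera_model("side")
s=sensors.read_state();p=s["position"];print(p.round(1))
for f in((271.3,336.8),(284.4,321.6)):print("side holes",onplane(ms,f,60).round(1))
m,i=snap("top","t3.png");zt=p[2]+27
print("expected cap top",proj(mt,[[*p[:2],zt]]),"side",proj(ms,[[*p[:2],zt]]))
green(i,m,zt);j=cv2.imread("pics/s2.png")[:,:,::-1];green(np.ascontiguousarray(j),ms,zt-10)
u,v=proj(mt,[[*p[:2],zt]])[0].astype(int);cv2.imwrite("pics/z3.png",np.hstack([cv2.resize(i[v-40:v+40,u-40:u+40,::-1],None,fx=4.5,fy=4.5),cv2.resize(j[(a:=int(proj(ms,[[*p[:2],zt]])[0][1]))-40:a+40,(b:=int(proj(ms,[[*p[:2],zt]])[0][0]))-40:b+40,::-1],None,fx=4.5,fy=4.5)]))
```

```text
[484.6  72.4 215.5]
side holes [443.1 228.5  60. ]
side holes [490.4 165.2  60. ]
expected cap top [[291.57553141 271.85479078]] side [[315.58074224 255.18307758]]
green 334 260 9 [507.9 -17.7 242.5]
green 336 288 7 [322.7 111.8 232.5]
green 318 260 7 [477.2  70.7 232.5]
green 418 233 31 [ 481.2 -279.7  232.5]
```

View pics/z3.png

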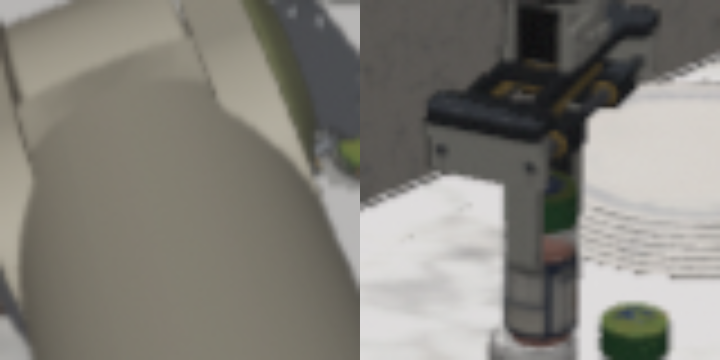

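The top view of the held jar is blocked by the arm. In the side view the jar sits straight in the gripper. Weighting the views, with the wrist camera the finest, I take the left hole at (449.6, 224.7) and the right at (496.6, 161.7).

Emit:
{"fn": "servo_tool", "kwargs": {
  "increments": [
    {"x":-0.05,"y":0.11,"z":0,"twist":0},
    {"x":-0.1,"y":0.23,"z":0,"twist":0},
    {"x":-0.154,"y":0.34,"z":0,"twist":0},
    {"x":-0.154,"y":0.359,"z":0.05,"twist":0},
    {"x":-0.154,"y":0.359,"z":0.13,"twist":0},
    {"x":-0.154,"y":0.359,"z":0.13,"twist":0},
    {"x":-0.154,"y":0.359,"z":0.13,"twist":0}
  ]
}}

```text
clock: 5.95
position: [449.0, 224.3, 163.7]
tool_rot: [0.979, -2.984, 0.001]
contact_force: [0.5, -1.0, -0.5]
finger_gap: 45.2
gripper_force: 30.0
```

Run:
```python
from h import *
m,i=snap("wrist","w3.png");go(449.6,224.7,94,126.5)
p=sensors.read_state()["position"]
print("corner pred",proj(m,[[400.5,231.3,60]]),"foot pred",proj(m,[[*p[:2],p[2]-79]]))
```

```text
units [-0.001  0.001  0.176] twist -0.006 pos [449.6 224.3 164.4] yaw 126.3 j7 1.49
corner pred [[366.80939939 200.58251907]] foot pred [[319.41364832 257.20112766]]
```

View pics/w3.png

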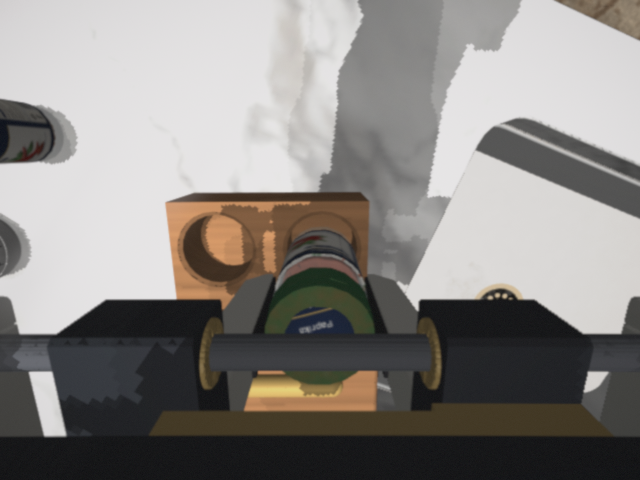

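The wrist view shows the left rim centred at about u=320 under the jar axis (319), and the block corner at (369,202) within 2 px of the prediction. I'll lower the jar.

Emit:
{"fn": "servo_tool", "kwargs": {
  "increments": [
    {"x":-0.002,"y":0.002,"z":0.03,"twist":0},
    {"x":-0.002,"y":0.002,"z":0.06,"twist":0},
    {"x":-0.002,"y":0.002,"z":0.09,"twist":0},
    {"x":-0.002,"y":0.002,"z":0.11,"twist":0},
    {"x":-0.002,"y":0.002,"z":0.13,"twist":0},
    {"x":-0.002,"y":0.002,"z":0.15,"twist":0},
    {"x":-0.002,"y":0.002,"z":0.165,"twist":0},
    {"x":-0.002,"y":0.002,"z":0.173,"twist":0},
    {"x":-0.002,"y":0.002,"z":0.173,"twist":0}
  ]
}}

```text
clock: 6.9
position: [449.3, 226.0, 94.6]
tool_rot: [-0.981, 2.984, 0.0]
contact_force: [-1.4, -0.2, -0.6]
finger_gap: 45.5
gripper_force: 30.0
```

Run:
```python
from h import *
go(449.6,224.7,94.5,126.5);print(sensors.read_state()["contact_force"])
i=cv2.imread("pics/w3.png");g=cv2.cvtColor(i,cv2.COLOR_BGR2GRAY)
m=imaging.camera_model("wrist");V=np.array(m["view"]);d=np.array([449.6,224.3,164.2])-sensors.read_state()["position"];c=-V[:3,:3].T@V[:3,3]+d;V[:3,3]=-V[:3,:3]@c;m["view"]=V
print("right hole",onplane(m,(217.5,249),60).round(1))
```

```text
units [ 0.001 -0.003  0.   ] twist -0.004 pos [449.3 226.   94.6] yaw 126.4 j7 1.46
[-1.40846167 -0.17992484 -0.56121791]
right hole [497.6 163.1  60. ]
```

Emit:
{"fn": "servo_tool", "kwargs": {
  "increments": [
    {"x":0,"y":0,"z":0.001,"twist":0},
    {"x":0,"y":0,"z":0.001,"twist":0},
    {"x":0,"y":0,"z":0.001,"twist":0},
    {"x":0,"y":0,"z":0.001,"twist":0},
    {"x":0,"y":0,"z":0.001,"twist":0}
  ],
  "grip": 60
}}

```text
clock: 7.4
position: [449.4, 225.6, 94.0]
tool_rot: [-0.98, 2.985, -0.0]
contact_force: [0.0, 0.5, 0.4]
finger_gap: 60.3
gripper_force: 0.0
```

Emit:
{"fn": "servo_tool", "kwargs": {
  "increments": [
    {"x":0,"y":0,"z":-0.05,"twist":0},
    {"x":0,"y":0,"z":-0.12,"twist":0},
    {"x":0,"y":0,"z":-0.24,"twist":0},
    {"x":0,"y":0,"z":-0.33,"twist":0},
    {"x":0,"y":0,"z":-0.33,"twist":0}
  ]
}}

```text
clock: 7.9
position: [451.2, 226.7, 230.4]
tool_rot: [-0.977, 2.978, 0.002]
contact_force: [0.2, -0.3, 0.1]
finger_gap: 60.0
gripper_force: 0.0
```

Run:
```python
from h import *
m,i=snap("wrist","w4.png");green(i,m,121);go(518.5,-19.5,226,72.4)
```

```text
green 321 239 29 [447.7 225.2 121. ]
green 16 124 33 [507.6   3.4 121. ]
units [ 0.227 -0.595  0.005] twist 1.798 pos [450.4 226.1 228.2] yaw 126.3 j7 1.52
```

Jar A is seated: its cap is where expected. On to jar B with the same tool yaw.

Emit:
{"fn": "servo_tool", "kwargs": {
  "increments": [
    {"x":0.1,"y":-0.3,"z":0,"twist":0},
    {"x":0.227,"y":-0.595,"z":0,"twist":0},
    {"x":0.227,"y":-0.595,"z":0,"twist":0},
    {"x":0.227,"y":-0.595,"z":0,"twist":0},
    {"x":0.227,"y":-0.595,"z":0,"twist":0},
    {"x":0.227,"y":-0.595,"z":0,"twist":0},
    {"x":0.227,"y":-0.595,"z":0,"twist":0},
    {"x":0.227,"y":-0.595,"z":0,"twist":0}
  ],
  "grip": 93
}}

```text
clock: 8.75
position: [516.7, -18.6, 225.2]
tool_rot: [0.982, -2.983, -0.002]
contact_force: [0.7, 0.0, -0.0]
finger_gap: 92.8
gripper_force: 0.0
```

Run:
```python
from h import *
m,i=snap("wrist","w5.png");green(i,m,106);go(518.5,-19.5,79,126.4)
```

```text
green 311 243 28 [522.2 -23.1 106. ]
units [-0.002 -0.006  0.366] twist 0.003 pos [516.8 -18.2 225.4] yaw 126.5 j7 2.05
```

Run:
```python
from h import *
m,i=snap("wrist","w6.png");green(i,m,106);print(proj(m,[[518.5,-19.5,106],[518.5,-19.5,0]]))
s=cv2.imread("pics/t3.png");mt=imaging.camera_model("top");green(np.ascontiguousarray(s[:,:,::-1]),mt,106)
m2,j=snap("side","s6.png");cv2.imwrite("pics/z6.png",np.hstack([i[140:340,200:440,::-1],np.full((200,10,3),255,np.uint8),cv2.resize(j[240:340,300:400,::-1],(200,200))]))
```

```text
green 311 243 28 [522.2 -23.1 106. ]
[[316.95354857 241.69407118]
 [317.52820991 216.74567889]]
green 334 260 9 [521.1 -23.1 106. ]
```

View pics/z6.png

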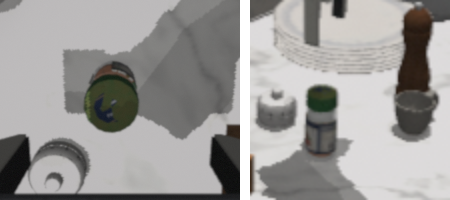

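The view shows jar B standing clear of the timer, and two cameras put it at about (521.5, -22.5). I'll grip it.

Emit:
{"fn": "servo_tool", "kwargs": {
  "increments": [
    {"x":-0.003,"y":-0.015,"z":0.05,"twist":0},
    {"x":-0.003,"y":-0.015,"z":0.15,"twist":0},
    {"x":-0.003,"y":-0.015,"z":0.25,"twist":0},
    {"x":-0.003,"y":-0.015,"z":0.32,"twist":0},
    {"x":-0.003,"y":-0.015,"z":0.365,"twist":0},
    {"x":-0.003,"y":-0.015,"z":0.365,"twist":0},
    {"x":-0.003,"y":-0.015,"z":0.365,"twist":0}
  ]
}}

```text
clock: 9.6
position: [521.8, -23.0, 80.2]
tool_rot: [0.983, -2.984, -0.0]
contact_force: [0.1, 0.2, -1.3]
finger_gap: 93.0
gripper_force: 0.0
```

Emit:
{"fn": "servo_tool", "kwargs": {
  "increments": [
    {"x":0,"y":0,"z":0,"twist":0},
    {"x":0,"y":0,"z":0,"twist":0},
    {"x":0,"y":0,"z":0,"twist":0},
    {"x":0,"y":0,"z":0,"twist":0},
    {"x":0,"y":0,"z":0,"twist":0},
    {"x":0,"y":0,"z":0,"twist":0},
    {"x":0,"y":0,"z":0,"twist":0},
    {"x":0,"y":0,"z":0,"twist":0}
  ],
  "grip": 30
}}

```text
clock: 10.4
position: [521.9, -24.0, 80.0]
tool_rot: [0.98, -2.985, 0.0]
contact_force: [-0.8, -0.1, 1.1]
finger_gap: 44.8
gripper_force: 30.0
```

Emit:
{"fn": "servo_tool", "kwargs": {
  "increments": [
    {"x":0,"y":0,"z":-0.05,"twist":0},
    {"x":0,"y":0,"z":-0.13,"twist":0},
    {"x":0,"y":0,"z":-0.25,"twist":0},
    {"x":0,"y":0,"z":-0.35,"twist":0},
    {"x":0,"y":0,"z":-0.35,"twist":0},
    {"x":0,"y":0,"z":-0.35,"twist":0}
  ]
}}

```text
clock: 11.0
position: [522.0, -24.1, 220.6]
tool_rot: [-0.98, 2.983, -0.001]
contact_force: [-0.5, 0.4, -2.3]
finger_gap: 45.2
gripper_force: 30.0
```

Run:
```python
from h import *
m,i=snap("wrist","w7.png");green(i,m,sensors.read_state()["position"][2]+27)
go(497.5,162.3,160,126.4)
```

```text
green 320 372 39 [535.3 -14.3 246.6]
green 602 328 20 [454.   62.3 246.6]
green 320 327 55 [519.  -26.5 246.6]
units [-0.228  0.411  0.149] twist -0.001 pos [521.4 -24.1 219.6] yaw 126.4 j7 2.05
```

Emit:
{"fn": "servo_tool", "kwargs": {
  "increments": [
    {"x":-0.06,"y":0.11,"z":0,"twist":0},
    {"x":-0.12,"y":0.22,"z":0,"twist":0},
    {"x":-0.18,"y":0.33,"z":0,"twist":0},
    {"x":-0.228,"y":0.411,"z":0,"twist":0},
    {"x":-0.228,"y":0.411,"z":0.07,"twist":0},
    {"x":-0.228,"y":0.411,"z":0.145,"twist":0},
    {"x":-0.228,"y":0.411,"z":0.145,"twist":0},
    {"x":-0.228,"y":0.411,"z":0.145,"twist":0}
  ]
}}

```text
clock: 11.85
position: [497.0, 162.1, 160.9]
tool_rot: [0.979, -2.981, 0.0]
contact_force: [-0.2, -0.5, -1.8]
finger_gap: 44.7
gripper_force: 30.0
```

Run:
```python
from h import *
go(497.3,162.3,95,126.4)
m,i=snap("wrist","w8.png")
p=np.array([497.3,162.3]);yaw=np.radians(36.4);X=np.array([np.cos(yaw),np.sin(yaw)]);Y=np.array([-X[1],X[0]])
print("rim L,R,near pred",proj(m,[[*(p+30*Y),60],[*(p-30*Y),60],[*(p-30*X),60],[*(p-37*X-35*Y),60],[*(p-37*X+115*Y),60]]).round(1))
cv2.imwrite("pics/z8.png",cv2.resize(i[180:300,180:460,::-1],None,fx=2.8,fy=2.8,interpolation=cv2.INTER_CUBIC))
```

```text
units [-0.001 -0.     0.165] twist -0.001 pos [497.  162.1 160.9] yaw 126.4 j7 1.65
rim L,R,near pred [[359.6 248.2]
 [279.6 248.2]
 [319.6 208.6]
 [271.2 199. ]
 [478.8 198.9]]
```

View pics/z8.png

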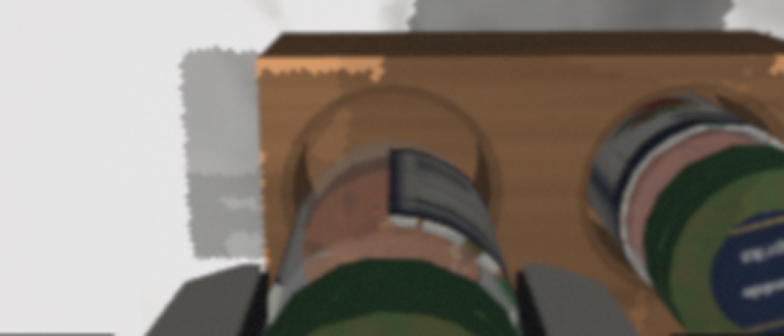

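The view shows the right rim centred at u=319 in front of the jar, with the near rim at v≈211 against a predicted 209, so about 1 mm further. Jar A is down in its hole. I'll lower B.

Emit:
{"fn": "servo_tool", "kwargs": {
  "increments": [
    {"x":-0.003,"y":0,"z":0.03,"twist":0},
    {"x":-0.003,"y":0,"z":0.06,"twist":0},
    {"x":-0.003,"y":0,"z":0.09,"twist":0},
    {"x":-0.003,"y":0,"z":0.11,"twist":0},
    {"x":-0.003,"y":0,"z":0.13,"twist":0},
    {"x":-0.003,"y":0,"z":0.15,"twist":0},
    {"x":-0.003,"y":0,"z":0.16,"twist":0},
    {"x":-0.003,"y":0,"z":0.164,"twist":0},
    {"x":-0.003,"y":0,"z":0.164,"twist":0}
  ]
}}

```text
clock: 12.8
position: [498.4, 163.0, 96.2]
tool_rot: [0.98, -2.984, 0.0]
contact_force: [-2.6, -0.7, -2.7]
finger_gap: 44.7
gripper_force: 30.0
```

Emit:
{"fn": "servo_tool", "kwargs": {
  "increments": [
    {"x":0,"y":0,"z":0.002,"twist":0},
    {"x":0,"y":0,"z":0.002,"twist":0},
    {"x":0,"y":0,"z":0.002,"twist":0}
  ]
}}

```text
clock: 13.1
position: [498.5, 162.9, 95.7]
tool_rot: [0.98, -2.984, 0.0]
contact_force: [-3.0, -2.1, -0.1]
finger_gap: 44.8
gripper_force: 30.0
```

Emit:
{"fn": "servo_tool", "kwargs": {
  "increments": [
    {"x":0,"y":0,"z":0,"twist":0},
    {"x":0,"y":0,"z":0,"twist":0},
    {"x":0,"y":0,"z":0,"twist":0},
    {"x":0,"y":0,"z":0,"twist":0},
    {"x":0,"y":0,"z":0,"twist":0}
  ],
  "grip": 60
}}

```text
clock: 13.6
position: [499.0, 163.4, 95.7]
tool_rot: [-0.98, 2.984, 0.0]
contact_force: [-0.5, 0.3, -0.6]
finger_gap: 59.7
gripper_force: 0.0
```

Emit:
{"fn": "servo_tool", "kwargs": {
  "increments": [
    {"x":0,"y":0,"z":-0.05,"twist":0},
    {"x":0,"y":0,"z":-0.12,"twist":0},
    {"x":0,"y":0,"z":-0.24,"twist":0},
    {"x":0,"y":0,"z":-0.35,"twist":0},
    {"x":0.1,"y":0.1,"z":-0.35,"twist":0},
    {"x":0.1,"y":0.1,"z":-0.35,"twist":0},
    {"x":0.1,"y":0.1,"z":-0.35,"twist":0}
  ]
}}

```text
clock: 14.3
position: [441.7, 171.8, 236.0]
tool_rot: [-0.983, 2.984, -0.0]
contact_force: [0.5, 0.5, -0.4]
finger_gap: 60.3
gripper_force: 0.0
```

Run:
```python
from h import *
m,i=snap("wrist","w9.png");green(i,m,121,200)
h=cv2.cvtColor(i,cv2.COLOR_RGB2HSV);k=cv2.inRange(h,(20,120,90),(34,255,255))
n,l,st,c=cv2.connectedComponentsWithStats(k)
for a in range(1,n):
    if st[a,4]>60: print("bar",st[a],c[a].round(1),onplane(m,c[a],147).round(1))
p=np.array([473.8,194.2]);yaw=np.radians(36.4);X=np.array([np.cos(yaw),np.sin(yaw)]);B=p+53*X;print("bar pred",B,proj(m,[[*B,147]]))
go(*B,235,36.4)
```

```text
green 272 288 28 [496.3 163.7 121. ]
green 366 284 28 [448.2 223.  121. ]
bar pred [516.45937126 225.65120099] [[318.32794209 364.42992179]]
units [-0.228 -0.001  0.002] twist -3.0 pos [442.9 171.8 235.8] yaw 126.4 j7 1.62
```

View pics/w9.png

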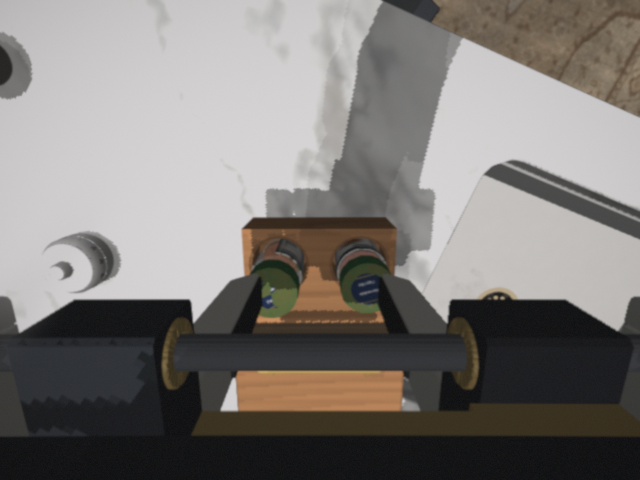

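Both jars stand in their holes with caps of equal size, and the lid is shut. I'll turn the gripper 90° and go over the bar.

Emit:
{"fn": "servo_tool", "kwargs": {
  "increments": [
    {"x":-0.1,"y":0,"z":0,"twist":0.28},
    {"x":-0.2,"y":0,"z":0,"twist":0.56},
    {"x":-0.228,"y":0,"z":0,"twist":0.84},
    {"x":-0.228,"y":0,"z":0,"twist":1},
    {"x":-0.228,"y":0,"z":0,"twist":1}
  ],
  "grip": 60
}}

```text
clock: 14.85
position: [517.4, 225.9, 234.5]
tool_rot: [0.172, -3.136, 0.002]
contact_force: [-0.2, -0.9, -0.2]
finger_gap: 59.9
gripper_force: 0.0
```

Emit:
{"fn": "servo_tool", "kwargs": {
  "increments": [
    {"x":0,"y":0,"z":0,"twist":0.28},
    {"x":0,"y":0,"z":0,"twist":0.56},
    {"x":0,"y":0,"z":0,"twist":0.84},
    {"x":0,"y":0,"z":0,"twist":1},
    {"x":0,"y":0,"z":0,"twist":1}
  ]
}}

```text
clock: 15.35
position: [516.6, 225.4, 235.2]
tool_rot: [-0.642, -3.075, 0.001]
contact_force: [-0.3, 0.0, 0.5]
finger_gap: 60.0
gripper_force: 0.0
```

Emit:
{"fn": "servo_tool", "kwargs": {
  "increments": [
    {"x":0,"y":0,"z":0,"twist":0.28},
    {"x":0,"y":0,"z":0,"twist":0.56},
    {"x":0,"y":0,"z":0,"twist":0.84},
    {"x":0,"y":0,"z":0,"twist":1},
    {"x":0,"y":0,"z":0,"twist":1},
    {"x":0,"y":0,"z":0,"twist":1}
  ]
}}

```text
clock: 15.95
position: [516.4, 225.6, 235.4]
tool_rot: [1.41, 2.807, -0.001]
contact_force: [-0.4, -0.0, -0.2]
finger_gap: 59.9
gripper_force: 0.0
```

Run:
```python
from h import *
m,i=snap("wrist","w10.png")
h=cv2.cvtColor(i,cv2.COLOR_RGB2HSV);k=cv2.inRange(h,(22,130,80),(34,255,255))
n,l,st,c=cv2.connectedComponentsWithStats(k)
for a in range(1,n):
    if st[a,4]>60: print("bar",st[a],c[a].round(1),onplane(m,c[a],147).round(1))
B=[516.5,225.7];print(proj(m,[[*B,147]]))
go(*B,151,36.4)
```

```text
[[320.73058282 251.21376548]]
units [0.    0.    0.211] twist 0.007 pos [516.4 225.6 235.5] yaw 36.6 j7 0.28
```

View pics/w10.png

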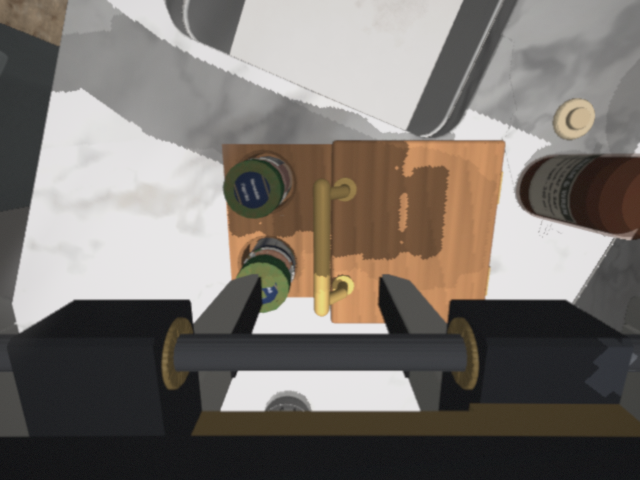

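The bar is centred between the fingers at u≈322, v 180–315, both jars are seated, and the soap bottle behind is clear. I'll descend and grip.

Emit:
{"fn": "servo_tool", "kwargs": {
  "increments": [
    {"x":0,"y":0.001,"z":0.05,"twist":0},
    {"x":0,"y":0.001,"z":0.11,"twist":0},
    {"x":0,"y":0.001,"z":0.16,"twist":0},
    {"x":0,"y":0.001,"z":0.19,"twist":0},
    {"x":0,"y":0.001,"z":0.21,"twist":0},
    {"x":0,"y":0.001,"z":0.21,"twist":0}
  ]
}}

```text
clock: 16.6
position: [516.5, 225.8, 151.0]
tool_rot: [-1.416, -2.804, 0.001]
contact_force: [-0.1, 0.6, 0.1]
finger_gap: 59.9
gripper_force: 0.0
```

Emit:
{"fn": "servo_tool", "kwargs": {
  "increments": [
    {"x":0,"y":0,"z":0,"twist":0},
    {"x":0,"y":0,"z":0,"twist":0},
    {"x":0,"y":0,"z":0,"twist":0},
    {"x":0,"y":0,"z":0,"twist":0},
    {"x":0,"y":0,"z":0,"twist":0},
    {"x":0,"y":0,"z":0,"twist":0},
    {"x":0,"y":0,"z":0,"twist":0},
    {"x":0,"y":0,"z":0,"twist":0},
    {"x":0,"y":0,"z":0,"twist":0}
  ],
  "grip": 5
}}

```text
clock: 17.5
position: [517.2, 226.4, 151.8]
tool_rot: [1.417, 2.803, 0.002]
contact_force: [3.5, 2.6, -2.0]
finger_gap: 11.2
gripper_force: 30.0
```

Run:
```python
from h import *
s=sensors.read_state();print(s["contact_force"],s["finger_gap"],s["position"])
go(*s["position"],36.4)
a0=np.arctan2(47,-140);r=np.hypot(140,47)
for d in range(5,46,5):
    a=a0-np.radians(d);print(d,"y",round((r*np.cos(a)+140)/400,3),"z",round(-(r*np.sin(a)-47)/400,3))
```

```text
[ 3.50386154  2.64747809 -1.97738963] 11.191497225220408 [517.18825861 226.42780397 151.75224133]
units [0. 0. 0.] twist -0.001 pos [517.2 226.4 151.8] yaw 36.4 j7 0.32
5 y 0.012 z -0.03
10 y 0.026 z -0.059
15 y 0.042 z -0.087
20 y 0.061 z -0.113
25 y 0.082 z -0.137
30 y 0.106 z -0.159
35 y 0.131 z -0.18
40 y 0.157 z -0.197
45 y 0.186 z -0.213
```

Emit:
{"fn": "servo_tool", "kwargs": {
  "increments": [
    {"x":0,"y":0.012,"z":-0.03,"twist":0},
    {"x":0,"y":0.026,"z":-0.059,"twist":0},
    {"x":0,"y":0.042,"z":-0.087,"twist":0},
    {"x":0,"y":0.061,"z":-0.113,"twist":0},
    {"x":0,"y":0.082,"z":-0.137,"twist":0},
    {"x":0,"y":0.082,"z":-0.137,"twist":0},
    {"x":0,"y":0.082,"z":-0.137,"twist":0}
  ]
}}

```text
clock: 18.2
position: [541.8, 244.7, 206.2]
tool_rot: [-1.417, -2.802, 0.003]
contact_force: [-5.2, -2.3, 2.3]
finger_gap: 11.1
gripper_force: 30.0
```

Emit:
{"fn": "servo_tool", "kwargs": {
  "increments": [
    {"x":0,"y":0.024,"z":-0.022,"twist":0},
    {"x":0,"y":0.049,"z":-0.043,"twist":0},
    {"x":0,"y":0.075,"z":-0.06,"twist":0},
    {"x":0,"y":0.104,"z":-0.076,"twist":0},
    {"x":0,"y":0.104,"z":-0.076,"twist":0},
    {"x":0,"y":0.104,"z":-0.076,"twist":0},
    {"x":0,"y":0.104,"z":-0.076,"twist":0}
  ]
}}

```text
clock: 18.9
position: [575.7, 269.7, 238.0]
tool_rot: [-1.417, -2.803, 0.001]
contact_force: [-9.1, -3.2, 14.8]
finger_gap: 11.0
gripper_force: 30.0
```

Run:
```python
from h import *
P=[]
for _ in range(4):
    m,i=snap("wrist","w11.png");P.append(sensors.read_state()["position"])
p=np.mean(P,0);d=p-np.array([517.2,226.4,151.8]);dx=d[:2]@[np.cos(np.radians(36.4)),np.sin(np.radians(36.4))]
print(p.round(1),dx,d[2],"angle by dir",161.4-np.degrees(np.arctan2(47+d[2],-140+dx)),"by chord",2*np.degrees(np.arcsin(np.hypot(dx,d[2])/2/147.7)))
m,j=snap("side","s11.png")
cv2.imwrite("pics/z11.png",np.hstack([cv2.resize(j[220:370,180:330,::-1],(380,380)),cv2.resize(i[::,:,::-1],(420,380))]))
```

```text
[575.7 269.6 238. ] 72.72618879256486 86.20369990046271 angle by dir 44.60418763775483 by chord 44.89046348944642
```

View pics/z11.png

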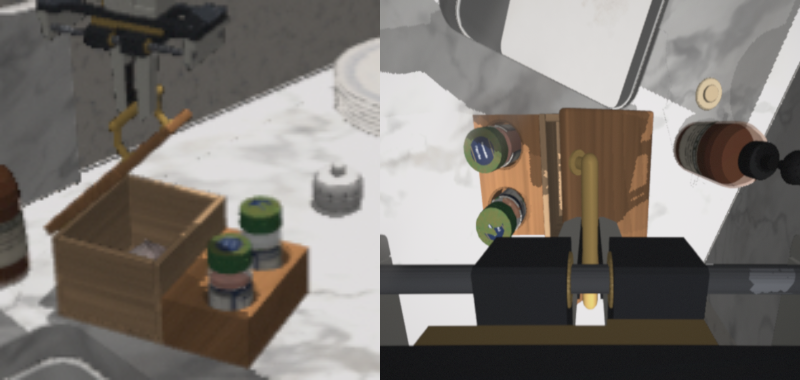

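The view shows the lid held half open by the bar with both jars still seated. I calculate about 44.7°, with a mild 17 N radial push. I'll ease that out.

Emit:
{"fn": "servo_tool", "kwargs": {
  "increments": [
    {"x":0,"y":0,"z":-0.004,"twist":0},
    {"x":0,"y":0,"z":-0.004,"twist":0},
    {"x":0,"y":0,"z":-0.004,"twist":0},
    {"x":0,"y":0,"z":-0.004,"twist":0},
    {"x":0,"y":0,"z":-0.004,"twist":0}
  ]
}}

```text
clock: 19.65
position: [576.3, 270.1, 238.5]
tool_rot: [-1.417, -2.803, 0.0]
contact_force: [-4.5, -1.4, 5.8]
finger_gap: 10.7
gripper_force: 30.0
```

Run:
```python
from h import *
p=sensors.read_state()["position"];d=p-np.array([517.2,226.4,151.8]);dx=d[:2]@[np.cos(np.radians(36.4)),np.sin(np.radians(36.4))]
print(p.round(1),161.45-np.degrees(np.arctan2(47+d[2],-140+dx)),2*np.degrees(np.arcsin(np.hypot(dx,d[2])/2/147.7)))
```

```text
[576.3 270.1 238.5] 45.00214614042855 45.258982779939466
```

The lid is at 45°, held steady with low forces.

```bash
python3 -c "
from h import *
print(order.close_job())"
```

```text
the job is handed in; nothing more can be done
None
```

Both green-capped jars were put down in their holes and released with the lid shut; the lid is now held by its brass bar at about 45° by my reckoning, and the job was handed in after about 20 s.

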